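# Refit the hob's dial and hold it pressed

## Task

The dial of the induction hob is kept in the small steel pot so that the children cannot switch the hob on. Lift the pot's lid off by its knob and set it down gently, knob up, on the free table beside the pot, then take the dial out, turn it so that the flat of its socket matches the flat of the hob's D-shaped stem, push it fully home on the stem and press it down against the stem's spring, nearly to the bottom of its travel. Finish while still holding the dial pressed down, to switch the hob on; leave the other things on the table where they are.

Things in the scene. Friction and masses are not known exactly. Their poses are not given: they have to be found in the camera images.
- pot: round stainless steel pot, 140 mm outside diameter, 55 mm high, wall 3 mm, floor 4 mm thick, two ear handles on its +y and -y sides reaching 93 mm from the centre; loose, 0.5 kg. Origin: centre of its underside, z up. It stands on the table left or right of the hob; the table on the robot's side of it is free.
- lid: loose steel lid of the pot, 148 mm diameter, about 0.16 kg. Origin: centre of its underside, z up to the knob: 49 mm above the table when on the pot, 0 when lying on the table knob up. Underneath, a step 122 mm across and 6 mm deep drops loosely (about 5 mm play) inside the pot's rim. The plate is 9 mm above the origin at its edge, 13 mm at the middle.
- lid_knob (a point): middle of the black knob on the lid, on its axis, 30 mm above the lid's origin. The knob is an upright cylinder 30 mm across, 19 mm high, its underside 20 mm and its top 39 mm above the lid's origin, on a 16 mm neck.
- dial: black dial of the hob, right way up on the pot's floor, under the lid at the start, up to 15 mm off the pot's centre; about 40 g. Drum 46 mm across, 16 mm high; on it a straight grip bar 42 mm long (dial's x), 14 mm wide (y), 16 mm high, its top 32 mm above the origin. Origin: centre of its underside, z up. A white pointer line lies on the +x half of the bar's top and its +x end.
- dial_socket (a point): the inner end of the D-shaped socket in the dial's underside, on its axis, 13 mm above the dial's origin, axes as the dial's. The socket is open below, 13 mm deep with a 2.5 mm bevelled mouth, round 13.2 mm across with its flat 2.6 mm from the axis on the +x side, under the pointer: 0.6 mm play all round on the stem. Fully home, this point meets stem_top.
- dial_pointer (a point): the outer end of the dial's white pointer line, at the top of the grip bar's +x end: 21 mm from the dial's axis, 32 mm above its origin.
- hob: portable induction hob, black with a dark glass top and a steel control strip along its front edge, 340 mm (its x) by 280 mm (its y), top surface 65 mm above the table; fixed. Origin: centre of its underside at table height. The stem stands on the control strip at x = -130 mm, y = 0 of the hob, the side towards the robot.
- stem_top (a point): middle of the top of the hob's upright cream-white D-shaped stem, 85 mm above the table when not pressed (20 mm above the hob). 12 mm diameter with one flat, 2 mm from the axis, on the +x side of this frame; top edge bevelled. z up. The dial goes on with its x axis along this x axis. The stem may be left turned up to 0.5 rad from the hob's x axis; it turns stiffly (0.2 N m).
- stem (a joint): how far the hob's stem is pressed down, m: 0 released, 0.005 fully down. A spring pushes back with 4 N at the start of the travel and 9 N at its end.
- pill_box: round blue pill box, 70 mm diameter, 27 mm high; a bystander. Origin: centre of its underside.
- beaker: clear acrylic beaker, 68 mm diameter, 95 mm high; a bystander. Origin: centre of its underside.
- amber_bottle: small amber bottle, 36 mm diameter, 85 mm high; a bystander between pot and hob. Origin: centre of its underside.
- mug: white mug, 76 mm diameter, 80 mm high; a bystander. Origin: centre of its underside.
- tray: steel instrument tray, 190 by 90 mm, 18 mm high, with tweezers in it; a bystander. Origin: centre of its underside.
- tweezers: stainless tweezers 125 mm long lying in the tray; a bystander. Origin: under their middle.
There are look-alikes about, which are no part of the job. Leave any blue look-alike of the lid alone. What is shaped like the pot but green is not meant.

How it is judged:
By the outcome, as a careful person would: the job done as asked, in the order asked, and still so for the second after the job is handed in, while the arm keeps its last pose, push and grip.
It also fails if it takes over 67 s, if anything falls off the work surface, if the arm or the gripper's body presses on something with over 40 N, if the wrist force passes 120 N, or if a joint passes its speed limit or range.

## Robot

A 6-joint arm with a two-finger parallel gripper is mounted at the origin on the work surface. World frame = base frame: x ahead of the robot, y to its left, z up, the work surface at z = 0. Lengths are in mm, angles in rad, forces in N, time in s.
With the tool pointing down it reaches from about 275 to 1000 mm from the base axis. Payload 8.4 kg.
Tool frame: the origin (TCP) lies at the very end of the fingers, on their centre line; the grasp point (between the pads) lies 19 mm behind it (r.tcp_to_grasp is the distance from the TCP to the grasp point, in mm); z points along the fingers, y is the line along which they close (so a half turn about z gives the same grasp; the last joint's range is limited). The gripper opens to 85 mm and grips with 20 to 120 N. Pads are 22 mm wide; open, the fingers measure 114 mm over their backs; the gripper's body (76 mm by 85 mm) begins 54 mm behind the grasp point. The pads swing forward as they close: fully open they stand 13 mm farther back than shut.
Start: joints at [1.13, 0.353, 1.633, -0, 1.155, -0.002], TCP at [265.532, 565.792, 231.281] pointing down, gripper open.
Joint ranges: [-2.63, 2.63], [-0.92, 2.1], [0.06, 2.66], [-1.3, 4.44], [0, 2.69], [-3.02, 3.02]. Speed limits (rad/s): [2.22, 2.22, 2.79, 3.14, 3.14, 3.14].

## Interface

Orientations are given as [roll, pitch, yaw] about the fixed x, y, z axes, in that order (R = Rz(yaw) Ry(pitch) Rx(roll)).
In Python, from rig import r gives the robot as it stands. The module is installed in compiled form; this text tells all that it offers.
- The arm moves only by the tool play_rows, never from a script. Its argument "rows" is a list of rows, each an object with "dp": the shift along the tool's x, y, z in units of 40 mm (1.0 is 40 mm), a list of three; "turn": the turn, a rotation vector about the tool's x, y, z in units of 6 degrees (1.0 is 6 degrees), a list of three; "fingers": the closure, from 0 (fully open) to 1 (shut). In form: [{"dp": [tx, ty, tz], "turn": [wx, wy, wz], "fingers": fingers}, ...]. A call has 1 to 5 rows; each row shifts and turns the commanded pose from where the row before left it, along the tool's axes as they then stand; what a row does not reach is not made up. A row lasts 1/12 s, in which the tool goes at most 41.7 mm and 7.16 degrees, less where a joint would pass 70% of its speed; a pose out of reach is approached as far as the arm can. A call is refused whole if a number of a shift passes 1 or a number of a turn 1, either way. A call with a gripper value outside its range is refused whole. The fingers move at their own pace and stop on an object; "force" is the grip in N (left out, the last holds). Time passes only in rows, so rows that do not move let the fingers close. It gives the time, the measured TCP pose, the force, the opening and the grip force at its end, in the units of the state.
- r.sense(): the state, without advancing time (a new reading comes with each control period).
- r.grab_frame(name): name is "scene" or "top" or "wrist"; returns a dict with "pixels" (480x640x3 uint8, red, green, blue), "fx", "fy", "cx", "cy" (pixels), "pose" (4x4, takes a point from camera to world coordinates). Camera axes: x right, y down, z forward; pixel columns grow to the right and rows downward; lengths in mm; the calibration is good to about 2 mm. A picture is of the moment at which its call begins. There is no depth.
- r.sign_off(): hands the job in; it is judged then, once.
The state is a dict: "clock": time; "qpos": joint angles; "qvel": joint speeds; "joint_efforts": joint torques, N m; "eef_pos": TCP position; "tcp_rot": TCP orientation; "contact_force": force on the tool from outside, world axes, zero at the start; "wrist_torque": the same for the moment, N m; "opening": opening from 0.0 (shut) to 1.0 (fully open); "grasp_force": force on a finger pad.
Only numpy, scipy, OpenCV 4.12 (cv2) and the standard library are available. Lean on these libraries where they do the work, as an engineer would, in place of code of your own. Each camera call takes 0.05 s, during which the arm holds its last target. There are 200 camera calls.

## Working session

There is one attempt and no reset: what is moved stays moved. The work goes in short steps, Python scripts to look and compute and a tool call to move; the robot and the scene stay as the last step left them, time stands still between calls to the robot, and variables do not carry over. Pictures are saved under pics/ and viewed, at most 10 in all, crops included, and the job is handed in when it is done.

Besides the shell and the picture viewer there is one more tool, called in YAML: its name, and indented under it one key for each argument. play_rows: Moves the arm, as the interface text tells. Its arguments: {"type":"object","properties":{"rows":{"type":"array"},"force":{"type":"number"}},"required":["rows"]}

```bash
mkdir -p pics
cat > h.py <<'E'
import numpy as np, cv2
from rig import r
def grab(n,save=None):
    f=r.grab_frame(n)
    if save: cv2.imwrite('pics/'+save,f['pixels'][:,:,::-1])
    return f
def ray(f,u,v,z):
    P=np.array(f['pose']); d=P[:3,:3]@np.array([(u-f['cx'])/f['fx'],(v-f['cy'])/f['fy'],1]); o=P[:3,3]
    return o+d*(z-o[2])/d[2]
def proj(f,p):
    P=np.array(f['pose']); c=P[:3,:3].T@(np.array(p)-P[:3,3])
    return np.array([f['fx']*c[0]/c[2]+f['cx'],f['fy']*c[1]/c[2]+f['cy']])
E
python3 - <<'E'
from h import *
import pickle
for n in ['scene','top']:
    f=grab(n,n+'0.png'); pickle.dump(f,open(n+'0.pkl','wb')); print(n,f['fx'],np.round(f['pose'],3))
print(r.sense())
E
```

```text
scene 447.9493605094405 [[-8.160000e-01  3.790000e-01 -4.370000e-01  1.022928e+03]
 [ 5.780000e-01  5.500000e-01 -6.030000e-01  6.682010e+02]
 [ 1.100000e-02 -7.440000e-01 -6.680000e-01  8.501880e+02]
 [ 0.000000e+00  0.000000e+00  0.000000e+00  1.000000e+00]]
top 550.3455520317012 [[-4.100000e-02 -9.750000e-01  2.210000e-01  2.152950e+02]
 [-9.990000e-01  4.000000e-02 -8.000000e-03  2.989000e+00]
 [-1.000000e-03 -2.210000e-01 -9.750000e-01  1.512193e+03]
 [ 0.000000e+00  0.000000e+00  0.000000e+00  1.000000e+00]]
{'clock': 0.1, 'qpos': array([ 1.12960534e+00,  3.53576415e-01,  1.63407142e+00, -2.30096823e-05,
        1.15519934e+00, -2.38073145e-03]), 'qvel': array([-0.00123187, -0.00082191, -0.00049686, -0.00092511, -0.00048272,
       -0.00151977]), 'joint_efforts': array([ 2.34027075e-04, -6.06365490e+01, -3.42814744e+01, -1.72515734e-04,
        4.12837762e-03,  1.66286731e-05]), 'eef_pos': array([265.3494992 , 565.39569273, 230.63331082]), 'tcp_rot': array([-3.14033808e+00,  1.80525797e-05,  2.70279171e+00]), 'contact_force': array([-0.88449086,  0.6661284 ,  0.09597472]), 'wrist_torque': array([-0.00063087,  0.04217016, -0.04636874]), 'grasp_force': 0.0, 'opening': 1.0002210816589707}
```

View pics/top0.png

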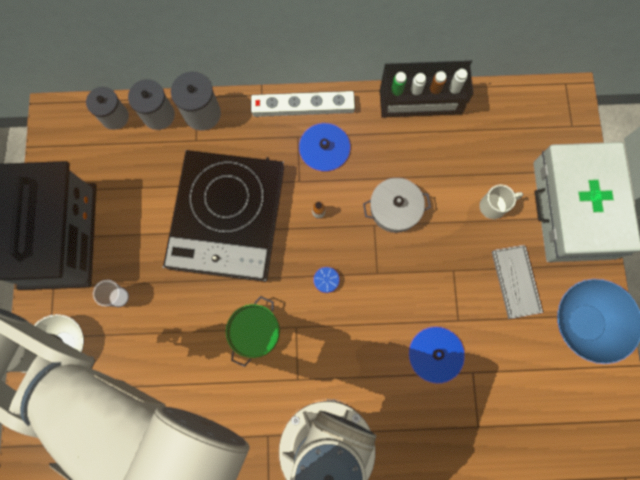

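View pics/scene0.png

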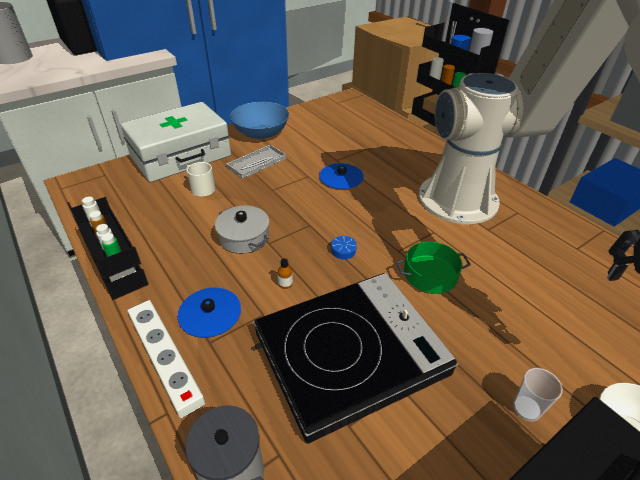

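The top view shows the steel pot with its lid at (398,204) and the stem at (215,258). Candidates for the pot and lid are steel (398,204), the green pot (253,330), and the blue lids (325,147) and (437,355). Only the steel one fits, as it is stainless with ears and a black knob. I'll confirm it in a crop while measuring.

```bash
cat >> h.py <<'E'
def tri(f1,p1,f2,p2):
    A=[];b=[]
    for f,p in((f1,p1),(f2,p2)):
        P=np.array(f['pose']);d=P[:3,:3]@np.array([(p[0]-f['cx'])/f['fx'],(p[1]-f['cy'])/f['fy'],1]);d/=np.linalg.norm(d)
        M=np.eye(3)-np.outer(d,d);A.append(M);b.append(M@P[:3,3])
    x=np.linalg.lstsq(np.vstack(A),np.hstack(b),rcond=None)[0]
    return x,np.linalg.norm(np.vstack(A)@x-np.hstack(b))
def blob(f,box,fn):
    x0,y0,x1,y1=box; im=f['pixels'][y0:y1,x0:x1].astype(int); m=fn(im).astype(np.uint8)
    n,l,s,c=cv2.connectedComponentsWithStats(m)
    return sorted([(int(s[i,4]),(c[i]+[x0,y0]).round(1).tolist(),(s[i,:4]+[x0,y0,0,0]).tolist()) for i in range(1,n) if s[i,4]>5],reverse=True)[:4]
E
cat > a.py <<'E'
from h import *
import pickle
t=pickle.load(open('top0.pkl','rb'));s=pickle.load(open('scene0.pkl','rb'))
dark=lambda a:a.max(2)<60
kt=blob(t,(375,185,420,225),dark);ks=blob(s,(222,203,262,240),dark)
print(kt,ks)
print('knob',tri(t,kt[0][1],s,ks[0][1]),ray(t,*kt[0][1],82),ray(s,*ks[0][1],80))
white=lambda a:(a.min(2)>200)
print(blob(t,(205,248,226,268),white),blob(s,(390,303,418,328),white))
c=[cv2.resize(f['pixels'][y:y+h,x:x+w,::-1],(390,290),interpolation=cv2.INTER_CUBIC) for f,x,y,w,h in ((t,350,165,107,80),(s,195,190,107,80),(t,190,235,54,40),(s,376,295,54,40))]
cv2.imwrite('pics/crop1.png',np.vstack([np.hstack(c[:2]),np.hstack(c[2:])]))
E
python3 a.py
```

```text
[] [(85, [240.6, 216.4], [236, 211, 11, 11])]Traceback (most recent call last):
  File "a.py", line 7, in <module>
    print('knob',tri(t,kt[0][1],s,ks[0][1]),ray(t,*kt[0][1],82),ray(s,*ks[0][1],80))
                       ~~^^^
IndexError: list index out of range
```

```bash
sed -i 's/a.max(2)<60/a.max(2)<95/' a.py; python3 a.py
```

```text
[(60, [398.5, 201.5], [394, 197, 10, 10])] [(113, [240.4, 216.5], [234, 211, 13, 12]), (9, [223.4, 238.4], [222, 237, 5, 3])]
knob (array([ 642.50856267, -222.48141766,   72.39941601]), np.float64(0.9464763655666375)) [ 640.21554525 -221.40404703   82.        ] [ 645.83556747 -213.14773667   80.        ]
[] []
```

View pics/crop1.png

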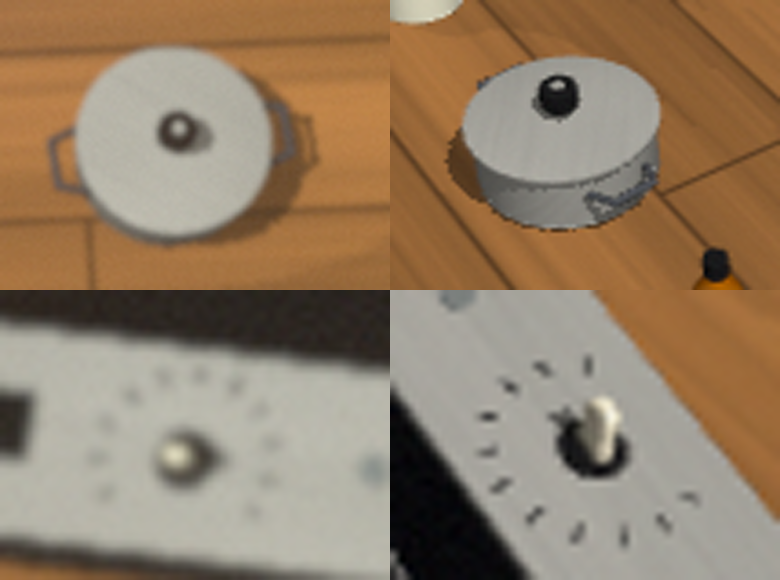

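The crop confirms the steel pot, with lid, black knob and ears, at top (398,204) / scene (242,228). The cream stem is at top (214.6,257.8) / scene (405,310).

```bash
cat >> h.py <<'E'
from scipy.spatial.transform import Rotation as Ro
def moves(pos,yaw,s=None):
    """rows (units) to go to a tool-down pose at given world pos, yaw of the tool frame"""
    s=s or r.sense(); R=Ro.from_euler('xyz',s['tcp_rot']); T=Ro.from_euler('xyz',[np.pi,0,yaw])
    d=R.inv().apply(np.array(pos)-s['eef_pos'])/40; w=(R.inv()*T).as_rotvec(degrees=True)/6
    print('at',s['eef_pos'].round(1),s['tcp_rot'].round(3),'| total dp',d.round(3),'turn',w.round(3),'F',s['contact_force'].round(1),'t',round(s['clock'],2),'op',round(s['opening'],3),'gf',s['grasp_force'].round(1))
E
python3 - <<'E'
from h import *
import pickle
t=pickle.load(open('top0.pkl','rb'));s=pickle.load(open('scene0.pkl','rb'))
print('stem',ray(t,214.6,257.8,84),ray(s,405.1,310.2,85),tri(t,(214.6,257.8),s,(405.1,310.5)))
for n,p,z in(('bluelid2',(437,355),10),('pill',(327,280),27),('tray',(517,282),10),('green',(253,330),55),('bottle',(319,208),80),('glasscorners',(188,152),65),('g2',(283,159),65),('g3',(266,278),65),('g4',(165,266),65)): print(n,ray(t,*p,z).round(0))
f=grab('wrist','w0.png')
S=r.sense();R=Ro.from_euler('xyz',S['tcp_rot']).as_matrix()
P=np.array(f['pose']);print('cam in tool',R.T@(P[:3,3]-S['eef_pos']),(R.T@P[:3,:3]).round(2),f['fx'])
moves([560,-219,250],S['tcp_rot'][2])
E
```

```text
stem [504.74139813 275.59603775  84.        ] [506.11739518 279.12429994  85.        ] (array([504.70140175, 276.95458191,  81.08618048]), np.float64(1.4427511023356587))
bluelid2 [ 231. -305.   10.]
pill [442. -20.  27.]
tray [ 418. -542.   10.]
green [314. 180.  55.]
bottle [631.  -6.  80.]
glasscorners [814. 354.  65.]
g2 [782.  89.  65.]
g3 [448. 143.  65.]
g4 [492. 412.  65.]
cam in tool [ 7.26639850e+01  1.06091116e-02 -1.42396059e+02] [[ 0.   -0.96 -0.29]
 [ 1.   -0.    0.  ]
 [-0.   -0.29  0.96]] 400.4481226605292Traceback (most recent call last):
  File "<stdin>", line 9, in <module>
  File "h.py", line 29, in moves
    print('at',s['eef_pos'].round(1),s['tcp_rot'].round(3),'| total dp',d.round(3),'turn',w.round(3),'F',s['contact_force'].round(1),'t',round(s['clock'],2),'op',round(s['opening'],3),'gf',s['grasp_force'].round(1))
                                                                                                                                                                                             ^^^^^^^^^^^^^^^^^^^^^^
AttributeError: 'float' object has no attribute 'round'
```

```bash
sed -i "s/s\['grasp_force'\].round(1)/round(float(s['grasp_force']),1)/; s/round(s\['opening'\],3)/round(float(s['opening']),3)/" h.py; python3 -c "
from h import *
moves([641,-220,170],np.pi-.44)"
```

```text
at [265.4 565.5 230.8] [-3.141 -0.     2.703] | total dp [-16.843 -13.785   1.533] turn [-0.01  -0.     0.012] F [ 0.3 -0.3 -0.4] t 0.15 op 1.004 gf 0.0
```

play_rows:
  rows:
    - {"dp":[-0.7,-0.57,0],"turn":[0,0,0],"fingers":0.3}
    - {"dp":[-0.7,-0.57,0],"turn":[0,0,0],"fingers":0.3}
    - {"dp":[-0.7,-0.57,0],"turn":[0,0,0],"fingers":0.3}
    - {"dp":[-0.7,-0.57,0],"turn":[0,0,0],"fingers":0.3}
    - {"dp":[-0.7,-0.57,0],"turn":[0,0,0],"fingers":0.3}

```text
clock: 0.57
eef_pos: [344.1, 401.5, 231.1]
tcp_rot: [-3.141, -0.0, 2.703]
contact_force: [0.8, 0.3, 0.0]
opening: 0.702
grasp_force: 0.0
```

play_rows:
  rows:
    - {"dp":[-0.7,-0.57,0],"turn":[0,0,0],"fingers":0.3}
    - {"dp":[-0.7,-0.57,0],"turn":[0,0,0],"fingers":0.3}
    - {"dp":[-0.7,-0.57,0],"turn":[0,0,0],"fingers":0.3}
    - {"dp":[-0.7,-0.57,0],"turn":[0,0,0],"fingers":0.3}
    - {"dp":[-0.7,-0.57,0],"turn":[0,0,0],"fingers":0.3}

```text
clock: 0.98
eef_pos: [422.4, 238.7, 231.3]
tcp_rot: [-3.142, 0.0, 2.703]
contact_force: [0.1, 0.6, -0.4]
opening: 0.704
grasp_force: 0.0
```

play_rows:
  rows:
    - {"dp":[-0.7,-0.57,0],"turn":[0,0,0],"fingers":0.3}
    - {"dp":[-0.7,-0.57,0],"turn":[0,0,0],"fingers":0.3}
    - {"dp":[-0.7,-0.57,0],"turn":[0,0,0],"fingers":0.3}
    - {"dp":[-0.7,-0.57,0],"turn":[0,0,0],"fingers":0.3}
    - {"dp":[-0.7,-0.57,0],"turn":[0,0,0],"fingers":0.3}

```text
clock: 1.4
eef_pos: [500.8, 76.0, 231.3]
tcp_rot: [3.142, -0.0, 2.703]
contact_force: [-0.5, 0.2, 0.1]
opening: 0.699
grasp_force: 0.0
```

play_rows:
  rows:
    - {"dp":[-0.7,-0.57,0],"turn":[0,0,0],"fingers":0.3}
    - {"dp":[-0.7,-0.57,0],"turn":[0,0,0],"fingers":0.3}
    - {"dp":[-0.7,-0.57,0],"turn":[0,0,0],"fingers":0.3}
    - {"dp":[-0.7,-0.57,0],"turn":[0,0,0],"fingers":0.3}
    - {"dp":[-0.7,-0.57,0],"turn":[0,0,0],"fingers":0.3}

```text
clock: 1.82
eef_pos: [579.1, -86.8, 231.1]
tcp_rot: [-3.142, -0.0, 2.703]
contact_force: [1.3, 0.9, -0.3]
opening: 0.699
grasp_force: 0.0
```

play_rows:
  rows:
    - {"dp":[-0.7,-0.6,0.38],"turn":[0,0,0],"fingers":0.3}
    - {"dp":[-0.7,-0.6,0.38],"turn":[0,0,0],"fingers":0.3}
    - {"dp":[-0.7,-0.6,0.38],"turn":[0,0,0],"fingers":0.3}
    - {"dp":[-0.7,-0.6,0.38],"turn":[0,0,0],"fingers":0.3}
    - {"dp":[0,0,0],"turn":[0,0,0],"fingers":0.3}

```text
clock: 2.23
eef_pos: [639.7, -224.7, 166.5]
tcp_rot: [-3.14, -0.002, 2.7]
contact_force: [-2.0, 0.9, 0.0]
opening: 0.701
grasp_force: 0.0
```

Run:
```python
from h import *
import pickle
f=grab('wrist','w1.png'); pickle.dump(f,open('w1.pkl','wb'))
print(proj(f,[641,-220,79]),blob(f,(200,80,440,400),lambda a:a.max(2)<70))
moves([641,-220,100],np.pi-.44)
```

```text
[330.11635214 244.79571838] [(2790, [224.2, 355.2], [200, 298, 55, 102]), (2484, [418.8, 354.5], [401, 298, 39, 102]), (1751, [329.8, 247.0], [306, 222, 49, 52]), (176, [204.8, 320.4], [200, 311, 14, 26])]
at [ 638.9 -222.2  167.7] [-3.141e+00 -3.000e-03  2.700e+00] | total dp [-0.03   0.073  1.692] turn [-0.007 -0.029 -0.018] F [-0.  -0.4  0.4] t 2.28 op 0.698 gf 0.0
```

View pics/w1.png

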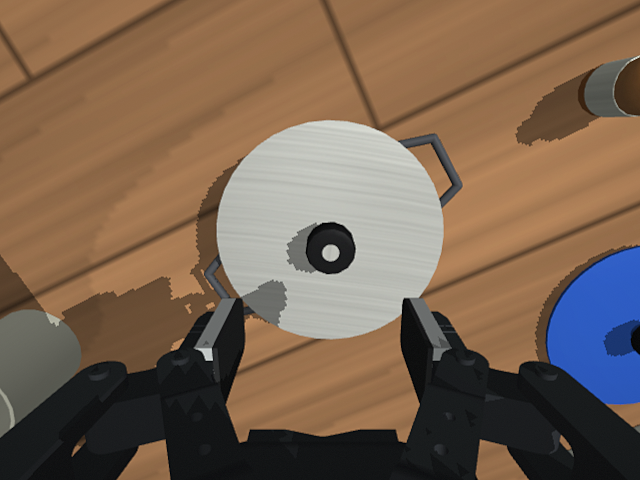

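The wrist view shows the steel lid (330,230) with its knob at (330,247), within about 1–2 mm of my estimate. I'll compute the descent.

Run:
```python
from h import *
import pickle
f=pickle.load(open('w1.pkl','rb'))
k=ray(f,329.8,247,81);print(k)
im=f['pixels'].astype(int);m=((im.min(2)>150)&(im.max(2)-im.min(2)<25)).astype(np.uint8);m[345:]=0
c=max(cv2.findContours(m,0,1)[0],key=cv2.contourArea);e=cv2.fitEllipse(cv2.convexHull(c));print('plate',e,ray(f,*e[0],58))
moves([k[0],k[1],66.5],2.703)
```

```text
[ 641.59103225 -220.52291322   81.        ]
plate ((329.7087707519531, 229.07049560546875), (218.33740234375, 226.35055541992188), 86.71073913574219) [ 637.27349356 -218.14695244   58.        ]
at [ 638.9 -222.2  167.7] [-3.141e+00 -3.000e-03  2.700e+00] | total dp [-0.052  0.068  2.529] turn [-0.007 -0.029 -0.032] F [-0.  -0.4  0.4] t 2.28 op 0.698 gf 0.0
```

play_rows:
  rows:
    - {"dp":[-0.03,0.06,0.6],"turn":[0,0,0],"fingers":0.35}
    - {"dp":[0,0,0.6],"turn":[0,0,0],"fingers":0.35}
    - {"dp":[0,0,0.5],"turn":[0,0,0],"fingers":0.35}
    - {"dp":[0,0,0.4],"turn":[0,0,0],"fingers":0.35}
    - {"dp":[0,0,0.2],"turn":[0,0,0],"fingers":0.35}

```text
clock: 2.7
eef_pos: [640.1, -216.3, 76.6]
tcp_rot: [-3.141, -0.003, 2.703]
contact_force: [-0.5, -0.6, 0.6]
opening: 0.65
grasp_force: 0.0
```

play_rows:
  rows:
    - {"dp":[0,0,0.2],"turn":[0,0,0],"fingers":0.35}
    - {"dp":[0,0,0],"turn":[0,0,0],"fingers":0.35}
    - {"dp":[0,0,0],"turn":[0,0,0],"fingers":0.5}
    - {"dp":[0,0,0],"turn":[0,0,0],"fingers":0.6}
    - {"dp":[0,0,0],"turn":[0,0,0],"fingers":0.8}
  force: 40

```text
clock: 3.12
eef_pos: [642.2, -218.0, 72.0]
tcp_rot: [3.141, 0.002, 2.703]
contact_force: [-1.7, 0.3, 2.3]
opening: 0.333
grasp_force: 39.2
```

play_rows:
  rows:
    - {"dp":[0,0,0],"turn":[0,0,0],"fingers":0.9}
    - {"dp":[0,0,0],"turn":[0,0,0],"fingers":0.9}
    - {"dp":[0,0,-0.05],"turn":[0,0,0],"fingers":0.9}
    - {"dp":[0,0,-0.1],"turn":[0,0,0],"fingers":0.9}
    - {"dp":[0,0,0],"turn":[0,0,0],"fingers":0.9}

```text
clock: 3.53
eef_pos: [641.8, -217.9, 77.3]
tcp_rot: [3.141, 0.001, 2.703]
contact_force: [0.3, 0.2, -1.0]
opening: 0.331
grasp_force: 39.5
```

Run:
```python
from h import *
moves([470,-220,110],2.703)
```

```text
at [ 641.8 -217.9   77.3] [3.141e+00 1.000e-03 2.703e+00] | total dp [ 3.865 -1.873 -0.821] turn [ 0.001  0.009 -0.002] F [ 0.3  0.2 -1. ] t 3.53 op 0.331 gf 39.5
```

play_rows:
  rows:
    - {"dp":[0,0,-0.2],"turn":[0,0,0],"fingers":0.9}
    - {"dp":[0,0,-0.3],"turn":[0,0,0],"fingers":0.9}
    - {"dp":[0.3,-0.15,-0.3],"turn":[0,0,0],"fingers":0.9}
    - {"dp":[0.6,-0.28,0],"turn":[0,0,0],"fingers":0.9}
    - {"dp":[0.7,-0.34,0],"turn":[0,0,0],"fingers":0.9}

```text
clock: 3.95
eef_pos: [571.9, -218.8, 110.5]
tcp_rot: [3.141, 0.004, 2.704]
contact_force: [-0.3, 0.2, -2.6]
opening: 0.33
grasp_force: 39.6
```

play_rows:
  rows:
    - {"dp":[0.7,-0.34,0],"turn":[0,0,0],"fingers":0.9}
    - {"dp":[0.7,-0.34,0],"turn":[0,0,0],"fingers":0.9}
    - {"dp":[0.6,-0.28,0],"turn":[0,0,0],"fingers":0.9}
    - {"dp":[0.3,-0.14,0.2],"turn":[0,0,0],"fingers":0.9}
    - {"dp":[0,0,0.3],"turn":[0,0,0],"fingers":0.9}

```text
clock: 4.37
eef_pos: [466.2, -219.3, 90.1]
tcp_rot: [-3.141, 0.001, 2.702]
contact_force: [0.2, -0.6, -1.7]
opening: 0.33
grasp_force: 39.6
```

Run:
```python
from h import *
import pickle
moves([468,-219,25],2.703)
f=grab('scene','s1.png')
cv2.imwrite('pics/s1c.png',cv2.resize(f['pixels'][100:300,180:440,::-1],(780,600)))
```

```text
at [ 466.2 -219.3   90.1] [-3.141e+00  1.000e-03  2.702e+00] | total dp [-0.037  0.026  1.628] turn [-0.003  0.005 -0.01 ] F [ 0.2 -0.6 -1.7] t 4.37 op 0.33 gf 39.6
```

View pics/s1c.png

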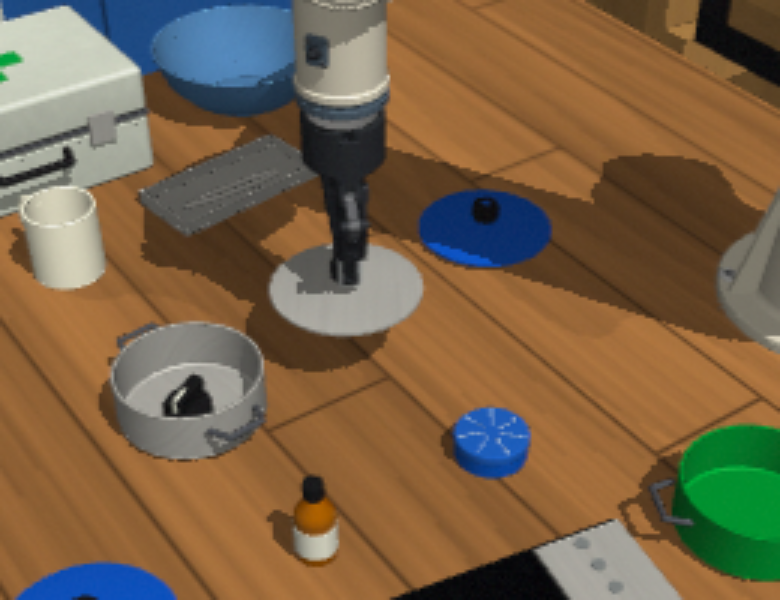

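The lid hangs level over free table at crop (346,288), and the dial is visible in the open pot at crop (188,395). Lowering gently.

play_rows:
  rows:
    - {"dp":[0,0,0.4],"turn":[0,0,0],"fingers":0.9}
    - {"dp":[0,0,0.4],"turn":[0,0,0],"fingers":0.9}
    - {"dp":[0,0,0.35],"turn":[0,0,0],"fingers":0.9}
    - {"dp":[0,0,0.15],"turn":[0,0,0],"fingers":0.9}
    - {"dp":[0,0,0.05],"turn":[0,0,0],"fingers":0.9}

```text
clock: 4.83
eef_pos: [468.6, -219.1, 34.2]
tcp_rot: [3.142, -0.001, 2.703]
contact_force: [0.0, -0.9, -1.6]
opening: 0.328
grasp_force: 39.7
```

play_rows:
  rows:
    - {"dp":[0,0,0.04],"turn":[0,0,0],"fingers":0.9}
    - {"dp":[0,0,0.04],"turn":[0,0,0],"fingers":0.9}
    - {"dp":[0,0,0.03],"turn":[0,0,0],"fingers":0.9}
    - {"dp":[0,0,0.03],"turn":[0,0,0],"fingers":0.9}
    - {"dp":[0,0,0.0],"turn":[0,0,0],"fingers":0.9}

```text
clock: 5.25
eef_pos: [468.6, -219.2, 29.1]
tcp_rot: [3.142, 0.0, 2.703]
contact_force: [-0.4, -0.3, -1.9]
opening: 0.333
grasp_force: 39.7
```

play_rows:
  rows:
    - {"dp":[0,0,0.04],"turn":[0,0,0],"fingers":0.9}
    - {"dp":[0,0,0.03],"turn":[0,0,0],"fingers":0.9}
    - {"dp":[0,0,0.03],"turn":[0,0,0],"fingers":0.9}
    - {"dp":[0,0,0.02],"turn":[0,0,0],"fingers":0.9}
    - {"dp":[0,0,0.0],"turn":[0,0,0],"fingers":0.9}

```text
clock: 5.67
eef_pos: [468.3, -219.1, 23.9]
tcp_rot: [3.142, -0.0, 2.703]
contact_force: [0.1, -0.4, -1.1]
opening: 0.328
grasp_force: 39.7
```

play_rows:
  rows:
    - {"dp":[0,0,0.02],"turn":[0,0,0],"fingers":0.9}
    - {"dp":[0,0,0],"turn":[0,0,0],"fingers":0.9}

```text
clock: 5.83
eef_pos: [468.4, -219.2, 23.2]
tcp_rot: [3.142, -0.0, 2.703]
contact_force: [0.1, 0.1, -1.6]
opening: 0.332
grasp_force: 39.7
```

play_rows:
  rows:
    - {"dp":[0,0,0.02],"turn":[0,0,0],"fingers":0.9}
    - {"dp":[0,0,0.02],"turn":[0,0,0],"fingers":0.9}
    - {"dp":[0,0,0],"turn":[0,0,0],"fingers":0.9}

```text
clock: 6.08
eef_pos: [468.5, -219.2, 22.8]
tcp_rot: [-3.142, 0.0, 2.703]
contact_force: [-5.2, 1.9, 15.4]
opening: 0.333
grasp_force: 41.6
```

Contact at 22.8, as expected. I'll ease off, release and go back above the pot.

play_rows:
  rows:
    - {"dp":[0,0,-0.02],"turn":[0,0,0],"fingers":0.9}
    - {"dp":[0,0,0],"turn":[0,0,0],"fingers":0.6}
    - {"dp":[0,0,0],"turn":[0,0,0],"fingers":0.45}
    - {"dp":[0,0,0],"turn":[0,0,0],"fingers":0.4}
    - {"dp":[0,0,-0.4],"turn":[0,0,0],"fingers":0.4}

```text
clock: 6.5
eef_pos: [466.9, -218.4, 36.5]
tcp_rot: [3.142, -0.004, 2.703]
contact_force: [-0.7, -0.3, 0.4]
opening: 0.597
grasp_force: 0.0
```

play_rows:
  rows:
    - {"dp":[0,0,-0.9],"turn":[0,0,0],"fingers":0.4}
    - {"dp":[-0.1,0.05,-0.9],"turn":[0,0,0],"fingers":0.4}
    - {"dp":[-0.5,0.25,-0.8],"turn":[0,0,0],"fingers":0.4}
    - {"dp":[-0.8,0.38,-0.4],"turn":[0,0,0],"fingers":0.4}
    - {"dp":[-0.8,0.38,-0.3],"turn":[0,0,0],"fingers":0.4}

```text
clock: 6.92
eef_pos: [567.8, -218.6, 173.6]
tcp_rot: [3.141, 0.004, 2.702]
contact_force: [0.9, -1.2, 0.4]
opening: 0.602
grasp_force: 0.0
```

play_rows:
  rows:
    - {"dp":[-0.8,0.38,0],"turn":[0,0,0],"fingers":0.4}
    - {"dp":[-0.6,0.29,0],"turn":[0,0,0],"fingers":0.4}
    - {"dp":[-0.2,0.1,0],"turn":[0,0,0],"fingers":0.4}
    - {"dp":[0,0,0],"turn":[0,0,0],"fingers":0.4}
    - {"dp":[0,0,0],"turn":[0,0,0],"fingers":0.4}

```text
clock: 7.33
eef_pos: [636.0, -217.2, 169.5]
tcp_rot: [-3.141, -0.002, 2.703]
contact_force: [-1.3, 0.2, -0.1]
opening: 0.601
grasp_force: 0.0
```

Run:
```python
from h import *
import pickle
f=grab('wrist','w2.png'); pickle.dump(f,open('w2.pkl','wb'))
t=grab('top'); pickle.dump(t,open('top1.pkl','wb'))
moves([640,-219,100],2.703)
for z in (4,20,36): print(proj(f,[641,-219,z]))
im=f['pixels'].astype(int)
print(blob(f,(200,100,440,400),lambda a:a.max(2)<70))
print(blob(f,(200,100,440,330),lambda a:a.min(2)>215))
c=cv2.resize(f['pixels'][120:320,200:460,::-1],(780,600),interpolation=cv2.INTER_CUBIC); cv2.imwrite('pics/w2c.png',c)
```

```text
at [ 635.4 -217.4  169.9] [-3.141e+00 -2.000e-03  2.702e+00] | total dp [-0.126  0.014  1.747] turn [-0.004 -0.02  -0.005] F [-0.9  0.5  0.2] t 7.43 op 0.6 gf 0.0
[322.66139262 222.91809643]
[322.68730644 228.1002026 ]
[322.71599112 233.8364102 ]
[(3958, [227.2, 354.5], [200, 295, 58, 105]), (3491, [414.4, 355.1], [389, 295, 51, 105]), (2562, [326.7, 231.4], [298, 203, 58, 59]), (620, [407.7, 210.9], [375, 158, 45, 106])]
[(171, [273.2, 281.5], [249, 258, 61, 41]), (152, [340.3, 249.1], [328, 240, 26, 19]), (113, [384.3, 163.7], [346, 142, 69, 56]), (17, [336.5, 139.6], [329, 139, 16, 3])]
```

View pics/w2c.png

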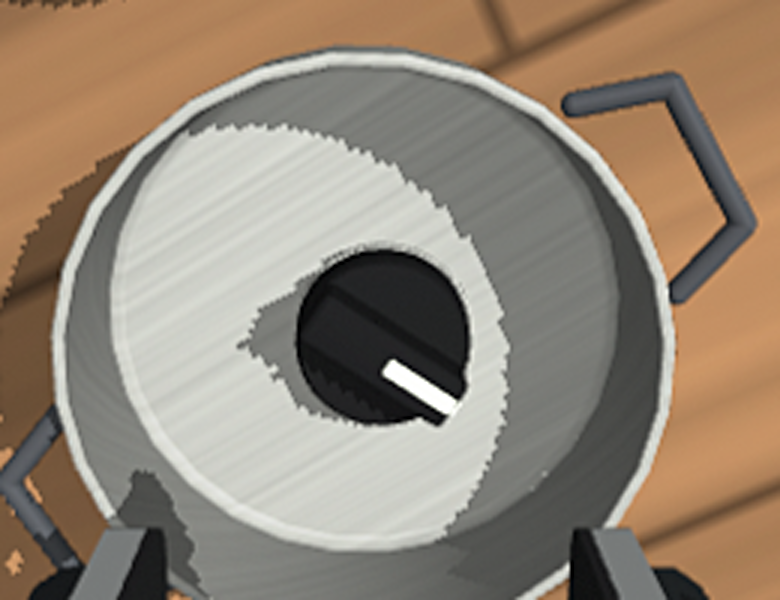

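The dial is seen in the pot, drum centre at about (327.5,232). The white pointer line runs from (330,242) to (351,256).

```bash
cat > dial.py <<'E'
from h import *
def line(f,box,z,thr=200,bright=lambda a,t:a.min(2)>t):
    x0,y0,x1,y1=box; m=bright(f['pixels'][y0:y1,x0:x1].astype(int),thr).astype(np.uint8)
    c=max(cv2.findContours(m,0,1)[0],key=cv2.contourArea); (cx,cy),(w,h),a=cv2.minAreaRect(c); b=cv2.boxPoints(((cx,cy),(w,h),a))+[x0,y0]
    e=sorted([(np.linalg.norm(b[i]-b[(i+1)%4]),i) for i in range(4)])[:2]
    E=[(b[i]+b[(i+1)%4])/2 for _,i in e]
    return E,[ray(f,*p,z) for p in E]
E
python3 - <<'E'
from dial import *
import pickle
f=pickle.load(open('w2.pkl','rb'))
px,W=line(f,(315,233,365,265),36); print(np.round(px,1),np.round(W,1),np.linalg.norm(W[0]-W[1]))
C=ray(f,327.7,232.3,18);print('drum',C)
W=sorted(W,key=lambda p:np.linalg.norm(p-C));d=(W[1]-W[0])[:2];yaw=np.arctan2(d[1],d[0]);print('yaw',yaw,'from centre',np.arctan2(*(W[1]-C)[[1,0]]),'axis by pointer',W[1][:2]-21*d/np.linalg.norm(d))
# stem flat from first images
E
```

```text
[[364.  248.5]
 [315.  248.5]] [[ 663.7 -196.6   36. ]
 [ 648.6 -228.7   36. ]] 35.48373743013232
drum [ 646.10151199 -217.1682008    18.        ]
yaw 1.1323550746352053 from centre 0.8634152890964848 axis by pointer [ 654.76393935 -215.62303204]
```

Run:
```python
from dial import *
import pickle
f=pickle.load(open('w2.pkl','rb'))
for thr in(215,225,235):
  px,W=line(f,(322,236,356,262),36,thr); print(thr,np.round(px,1).tolist(),np.linalg.norm(W[0]-W[1]))
  C=ray(f,327.7,232.3,18)
  W=sorted(W,key=lambda p:np.linalg.norm(p-C));d=(W[1]-W[0])[:2];yaw=np.arctan2(d[1],d[0]);print('yaw',yaw,'axis by pointer',W[1][:2]-21*d/np.linalg.norm(d))
moves([644,-217,100],yaw+np.pi)
moves([644,-217,100],yaw)
```

```text
215 [[352.0, 256.6], [328.8, 241.8]] 20.36733505447575
yaw 0.5470597754293862 axis by pointer [ 647.70787103 -217.91364678]
225 [[352.0, 256.6], [328.8, 241.8]] 20.36733505447575
yaw 0.5470597754293862 axis by pointer [ 647.70787103 -217.91364678]
235 [[328.8, 241.7], [351.2, 256.7]] 19.919745474856242
yaw 0.5255634479674747 axis by pointer [ 647.29025314 -218.04863169]
at [ 635.4 -217.4  169.9] [-3.141e+00 -2.000e-03  2.702e+00] | total dp [-0.195  0.102  1.747] turn [ 6.000e-03 -2.000e-02 -9.212e+00] F [-0.9  0.5  0.2] t 7.43 op 0.6 gf 0.0
at [ 635.4 -217.4  169.9] [-3.141e+00 -2.000e-03  2.702e+00] | total dp [-0.195  0.102  1.747] turn [-2.4000e-02 -7.0000e-03  2.0788e+01] F [-0.9  0.5  0.2] t 7.43 op 0.6 gf 0.0
```

play_rows:
  rows:
    - {"dp":[-0.26,0.12,0],"turn":[0,0,-0.92],"fingers":0.5}
    - {"dp":[0,0,0],"turn":[0,0,-0.92],"fingers":0.5}
    - {"dp":[0,0,0],"turn":[0,0,-0.92],"fingers":0.5}
    - {"dp":[0,0,0],"turn":[0,0,-0.92],"fingers":0.5}
    - {"dp":[0,0,0],"turn":[0,0,-0.92],"fingers":0.5}

```text
clock: 7.85
eef_pos: [647.1, -217.8, 170.6]
tcp_rot: [3.141, -0.001, -3.095]
contact_force: [0.0, 0.1, -0.1]
opening: 0.5
grasp_force: 0.0
```

play_rows:
  rows:
    - {"dp":[0,0,0.2],"turn":[0,0,-0.92],"fingers":0.5}
    - {"dp":[0,0,0.2],"turn":[0,0,-0.92],"fingers":0.5}
    - {"dp":[0,0,0.2],"turn":[0,0,-0.92],"fingers":0.5}
    - {"dp":[0,0,0.2],"turn":[0,0,-0.92],"fingers":0.5}
    - {"dp":[0,0,0.2],"turn":[0,0,-0.92],"fingers":0.5}

```text
clock: 8.27
eef_pos: [647.1, -217.8, 130.3]
tcp_rot: [3.141, -0.001, -2.613]
contact_force: [-0.5, 0.6, 0.3]
opening: 0.501
grasp_force: 0.0
```

play_rows:
  rows:
    - {"dp":[0,0,0],"turn":[0,0,0],"fingers":0.5}
    - {"dp":[0,0,0],"turn":[0,0,0],"fingers":0.5}

```text
clock: 8.43
eef_pos: [647.3, -217.7, 130.4]
tcp_rot: [3.141, -0.001, -2.62]
contact_force: [-0.1, 0.6, 0.1]
opening: 0.499
grasp_force: 0.0
```

Run:
```python
from dial import *
import pickle
f=grab('wrist','w3.png'); pickle.dump(f,open('w3.pkl','wb'))
moves([647,-217.5,23],.535+np.pi)
u,v=proj(f,[647+14*np.cos(.535),-217.5+14*np.sin(.535),36]).astype(int);print(u,v)
print(blob(f,(u-40,v-40,u+40,v+40),lambda a:a.min(2)>225))
cv2.imwrite('pics/w3c.png',cv2.resize(f['pixels'][100:420,120:520,::-1],(750,600),interpolation=cv2.INTER_CUBIC))
```

```text
at [ 647.9 -217.8  130.9] [ 3.141 -0.    -2.621] | total dp [0.015 0.016 2.697] turn [ 0.002 -0.002 -0.135] F [ 0.8  0.3 -0.1] t 8.48 op 0.503 gf 0.0
323 263
[(191, [322.6, 259.4], [319, 244, 8, 31]), (13, [305.9, 263.0], [301, 260, 10, 7]), (9, [357.0, 233.0], [357, 229, 1, 9]), (9, [334.9, 268.0], [334, 264, 3, 9])]
```

View pics/w3c.png

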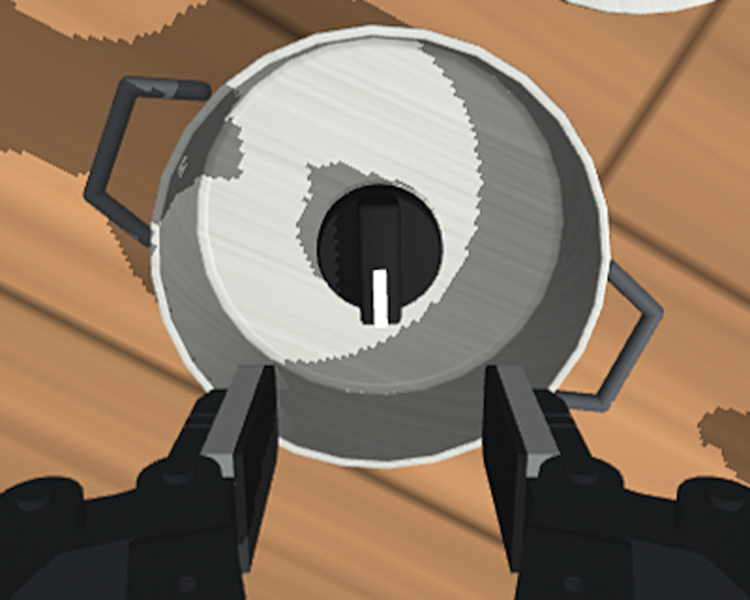

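Bar centred and aligned with the tool: it spans crop (380,200) to (381,323), with the pads left and right. Descending.

play_rows:
  rows:
    - {"dp":[0,0,0.6],"turn":[0,0,-0.1],"fingers":0.55}
    - {"dp":[0,0,0.6],"turn":[0,0,0],"fingers":0.55}
    - {"dp":[0,0,0.6],"turn":[0,0,0],"fingers":0.55}
    - {"dp":[0,0,0.4],"turn":[0,0,0],"fingers":0.55}
    - {"dp":[0,0,0.2],"turn":[0,0,0],"fingers":0.55}

```text
clock: 8.9
eef_pos: [647.3, -217.3, 32.8]
tcp_rot: [3.14, -0.002, -2.609]
contact_force: [-0.5, -0.5, -0.6]
opening: 0.45
grasp_force: 0.0
```

play_rows:
  rows:
    - {"dp":[0,0,0.15],"turn":[0,0,0],"fingers":0.55}
    - {"dp":[0,0,0.05],"turn":[0,0,0],"fingers":0.55}
    - {"dp":[0,0,0],"turn":[0,0,0],"fingers":0.55}
    - {"dp":[0,0,0],"turn":[0,0,0],"fingers":0.55}

```text
clock: 9.23
eef_pos: [649.3, -217.8, 27.6]
tcp_rot: [-3.14, 0.001, -2.607]
contact_force: [0.6, 0.8, 0.3]
opening: 0.449
grasp_force: 0.0
```

play_rows:
  rows:
    - {"dp":[0,0,0.1],"turn":[0,0,0],"fingers":0.7}
    - {"dp":[0,0,0],"turn":[0,0,0],"fingers":0.75}
    - {"dp":[0,0,0],"turn":[0,0,0],"fingers":0.85}
    - {"dp":[0,0,0],"turn":[0,0,0],"fingers":1.0}
    - {"dp":[0,0,0],"turn":[0,0,0],"fingers":1.0}
  force: 40

```text
clock: 9.65
eef_pos: [648.8, -217.6, 22.9]
tcp_rot: [-3.141, 0.0, -2.607]
contact_force: [0.3, -0.2, 2.1]
opening: 0.156
grasp_force: 39.8
```

play_rows:
  rows:
    - {"dp":[0,0,0],"turn":[0,0,0],"fingers":1.0}
    - {"dp":[0,0,0],"turn":[0,0,0],"fingers":1.0}
  force: 60

```text
clock: 9.82
eef_pos: [648.8, -217.6, 22.9]
tcp_rot: [-3.141, 0.0, -2.607]
contact_force: [-0.8, 0.5, 4.9]
opening: 0.146
grasp_force: 62.3
```

play_rows:
  rows:
    - {"dp":[0,0,-0.2],"turn":[0,0,0],"fingers":1.0}
    - {"dp":[0,0,-0.5],"turn":[0,0,0],"fingers":1.0}
    - {"dp":[0,0,-0.8],"turn":[0,0,0],"fingers":1.0}
    - {"dp":[0,0,-0.8],"turn":[0,0,0],"fingers":1.0}
    - {"dp":[0,0,-0.7],"turn":[0,0,0],"fingers":1.0}

```text
clock: 10.23
eef_pos: [648.7, -217.6, 144.5]
tcp_rot: [-3.141, 0.0, -2.607]
contact_force: [0.5, -0.5, -0.5]
opening: 0.143
grasp_force: 61.7
```

play_rows:
  rows:
    - {"dp":[-0.15,0.38,-0.4],"turn":[0,0,0],"fingers":1.0}
    - {"dp":[-0.3,0.76,0],"turn":[0,0,0],"fingers":1.0}
    - {"dp":[-0.3,0.76,0],"turn":[0,0,0],"fingers":1.0}
    - {"dp":[-0.3,0.76,0],"turn":[0,0,0],"fingers":1.0}
    - {"dp":[-0.3,0.76,0],"turn":[0,0,0],"fingers":1.0}

```text
clock: 10.65
eef_pos: [624.8, -71.2, 159.0]
tcp_rot: [-3.141, 0.0, -2.607]
contact_force: [0.6, -0.1, -1.4]
opening: 0.142
grasp_force: 61.7
```

play_rows:
  rows:
    - {"dp":[-0.3,0.76,0],"turn":[0,0,0],"fingers":1.0}
    - {"dp":[-0.3,0.76,0],"turn":[0,0,0],"fingers":1.0}
    - {"dp":[-0.3,0.76,0],"turn":[0,0,0],"fingers":1.0}
    - {"dp":[-0.3,0.76,0],"turn":[0,0,0],"fingers":1.0}
    - {"dp":[-0.3,0.76,0],"turn":[0,0,0],"fingers":1.0}

```text
clock: 11.07
eef_pos: [598.9, 90.5, 158.9]
tcp_rot: [-3.142, 0.0, -2.607]
contact_force: [-0.5, 0.2, -1.1]
opening: 0.144
grasp_force: 61.7
```

play_rows:
  rows:
    - {"dp":[-0.3,0.76,0],"turn":[0,0,0],"fingers":1.0}
    - {"dp":[-0.3,0.76,0],"turn":[0,0,0],"fingers":1.0}
    - {"dp":[-0.3,0.76,0],"turn":[0,0,0],"fingers":1.0}
    - {"dp":[-0.3,0.76,0],"turn":[0,0,0],"fingers":1.0}
    - {"dp":[-0.3,0.76,0],"turn":[0,0,0],"fingers":1.0}

```text
clock: 11.48
eef_pos: [573.0, 251.9, 158.8]
tcp_rot: [-3.142, 0.0, -2.606]
contact_force: [0.5, 0.1, -0.4]
opening: 0.142
grasp_force: 61.7
```

play_rows:
  rows:
    - {"dp":[-0.15,0.38,0],"turn":[0,0,0.95],"fingers":1.0}
    - {"dp":[0,0,0],"turn":[0,0,0.95],"fingers":1.0}
    - {"dp":[0,0,0],"turn":[0,0,0.95],"fingers":1.0}
    - {"dp":[0,0,0],"turn":[0,0,0.95],"fingers":1.0}
    - {"dp":[0,0,0],"turn":[0,0,0.95],"fingers":1.0}

```text
clock: 11.9
eef_pos: [570.7, 266.7, 158.7]
tcp_rot: [-3.142, -0.0, -3.108]
contact_force: [0.8, 0.5, -0.6]
opening: 0.145
grasp_force: 61.7
```

play_rows:
  rows:
    - {"dp":[0,0,0],"turn":[0,0,0.95],"fingers":1.0}
    - {"dp":[0,0,0],"turn":[0,0,0.95],"fingers":1.0}
    - {"dp":[0,0,0],"turn":[0,0,0],"fingers":1.0}
    - {"dp":[0,0,0],"turn":[0,0,0],"fingers":1.0}
    - {"dp":[0,0,0],"turn":[0,0,0],"fingers":1.0}

```text
clock: 12.32
eef_pos: [570.9, 266.5, 158.6]
tcp_rot: [3.142, 0.0, 2.984]
contact_force: [0.9, -0.2, -0.1]
opening: 0.144
grasp_force: 61.7
```

Run:
```python
from dial import *
import pickle
f=grab('wrist','w4.png'); s=grab('scene','s4.png');pickle.dump((f,s,r.sense()),open('w4.pkl','wb'))
moves([505,277,130],2.98)
u,v=proj(f,[505,277,85]).astype(int);print(u,v)
a=f['pixels'][v-60:v+60,u-60:u+60,::-1]; b=f['pixels'][::,::,::-1]
cv2.imwrite('pics/w4c.png',np.hstack([cv2.resize(a,(400,400),interpolation=cv2.INTER_CUBIC),cv2.resize(b,(400,400))]))
```

```text
at [570.9 266.5 158.5] [3.142 0.    2.982] | total dp [ 1.669e+00 -1.000e-03  7.130e-01] turn [0.    0.    0.022] F [ 0.1 -0.8 -0.1] t 12.42 op 0.135 gf 61.7
322 131
```

View pics/w4c.png

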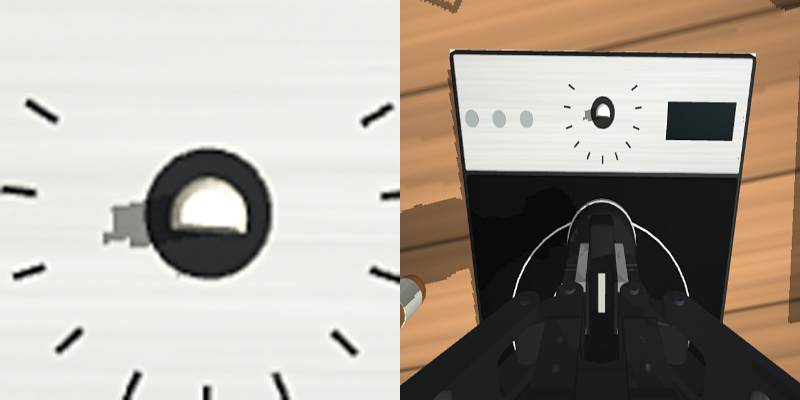

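The wrist view shows the stem at crop (208,205), about px (384/1.2...) near (322,132). Its flat faces image-down, towards the dial's pointer side, tilted a few degrees. I'll measure it.

```bash
cat > stem.py <<'E'
from dial import *
def stem(f,z=85,show=True):
    u,v=proj(f,[505,277,85]).astype(int); K=8
    a=cv2.resize(f['pixels'][v-17:v+23,u-17:u+23],None,fx=K,fy=K,interpolation=cv2.INTER_CUBIC)
    out=[]
    for thr in (110,140,170):
        m=(a.min(2)>thr).astype(np.uint8); n,l,s,c=cv2.connectedComponentsWithStats(m)
        i=min([i for i in range(1,n) if s[i,4]>3000],key=lambda i:np.hypot(*(c[i]-[150,140])))
        cn=cv2.findContours((l==i).astype(np.uint8),0,1)[0]; cn=max(cn,key=cv2.contourArea)[:,0].astype(float)
        p=(cn+.5)/K-.5+[u-17,v-17]; W=np.array([ray(f,*q,z)[:2] for q in p])
        bot=cn[:,1].max(); x0,x1=cn[:,0].min(),cn[:,0].max()
        sel=(cn[:,1]>np.median(cn[:,1]))&(cn[:,0]>x0+.2*(x1-x0))&(cn[:,0]<x1-.2*(x1-x0))&(cn[:,1]>bot-16)
        d=cv2.fitLine(W[sel].astype(np.float32),cv2.DIST_HUBER,0,.01,.01).ravel()
        nrm=np.array([-d[1],d[0]]); nrm*=np.sign(nrm[0]); yaw=np.arctan2(nrm[1],nrm[0])
        arc=W[(W-d[2:])@nrm<-2]; A=np.c_[2*arc,np.ones(len(arc))]; s_=np.linalg.lstsq(A,(arc**2).sum(1),rcond=None)[0]
        cen=s_[:2]; R=np.sqrt(s_[2]+cen@cen); out.append((thr,yaw,cen,R,(d[2:]-cen)@nrm))
        print('thr',thr,'yaw %.3f'%yaw,'centre',cen.round(2),'R %.2f flat %.2f'%(R,out[-1][4]))
    return out
E
python3 - <<'E'
from stem import *
import pickle
f,s,S=pickle.load(open('w4.pkl','rb'))
stem(f)
px,W=line(f,(300,320,340,380),S['eef_pos'][2]-18.9+32,180) if 0 else ([],[])
b=blob(f,(300,310,345,400),lambda a:a.min(2)>180);print(b)
# pointer: line in px
m=(f['pixels'][310:400,300:345].min(2)>180).astype(np.uint8);c=max(cv2.findContours(m,0,1)[0],key=cv2.contourArea);print(cv2.minAreaRect(c))
z=S['eef_pos'][2]-18.9+32
x,y,w,h=b[0][2]
for q in ((x+w/2-.5,y),(x+w/2-.5,y+h)):
    W=ray(f,*q,z);R=Ro.from_euler('xyz',S['tcp_rot']);print('pointer end in tool',R.inv().apply(W-S['eef_pos']).round(2))
E
```

```text
thr 110 yaw -0.177 centre [507.12 277.9 ] R 5.71 flat 1.67
thr 140 yaw -0.202 centre [506.88 278.17] R 5.29 flat 1.84
thr 170 yaw -0.194 centre [506.89 278.48] R 4.93 flat 1.78
[(450, [322.5, 351.0], [318, 329, 10, 45])]
((22.5, 41.0), (44.0, 9.0), 90.0)
pointer end in tool [  0.17   0.13 -13.1 ]
pointer end in tool [-18.73   0.16 -13.1 ]
```

Run:
```python
from stem import *
import pickle
f,s,S=pickle.load(open('w4.pkl','rb'))
g=f['pixels'].mean(2)
print('w4 col profile',[(v,int(g[v,316:329].mean())) for v in range(235,400,3)])
f3=pickle.load(open('w3.pkl','rb'))
g3=f3['pixels'].mean(2);print('w3 line',[(v,int(g3[v,322:324].mean())) for v in range(198,282)])
print('w3 cam',np.array(f3['pose'])[:3,3])
```

```text
w4 col profile [(235, 19), (238, 55), (241, 231), (244, 15), (247, 24), (250, 25), (253, 28), (256, 37), (259, 20), (262, 22), (265, 22), (268, 21), (271, 35), (274, 38), (277, 41), (280, 41), (283, 41), (286, 41), (289, 40), (292, 40), (295, 40), (298, 40), (301, 40), (304, 40), (307, 35), (310, 25), (313, 26), (316, 25), (319, 25), (322, 25), (325, 24), (328, 152), (331, 183), (334, 183), (337, 183), (340, 183), (343, 183), (346, 183), (349, 183), (352, 183), (355, 178), (358, 179), (361, 178), (364, 178), (367, 178), (370, 178), (373, 186), (376, 7), (379, 19), (382, 20), (385, 19), (388, 19), (391, 19), (394, 19), (397, 19)]
w3 line [(198, 42), (199, 10), (200, 16), (201, 18), (202, 18), (203, 22), (204, 20), (205, 15), (206, 17), (207, 17), (208, 19), (209, 25), (210, 31), (211, 36), (212, 40), (213, 41), (214, 40), (215, 41), (216, 41), (217, 41), (218, 40), (219, 40), (220, 41), (221, 40), (222, 41), (223, 40), (224, 40), (225, 40), (226, 40), (227, 40), (228, 41), (229, 41), (230, 40), (231, 41), (232, 40), (233, 40), (234, 41), (235, 40), (236, 40), (237, 40), (238, 40), (239, 40), (240, 40), (241, 38), (242, 26), (243, 81), (244, 255), (245, 255), (246, 255), (247, 254), (248, 254), (249, 254), (250, 254), (251, 254), (252, 254), (253, 254), (254, 254), (255, 254), (256, 254), (257, 254), (258, 254), (259, 254), (260, 254), (261, 254), (262, 254), (263, 254), (264, 254), (265, 254), (266, 254), (267, 254), (268, 254), (269, 254), (270, 254), (271, 254), (272, 250), (273, 249), (274, 248), (275, 215), (276, 218), (277, 219), (278, 220), (279, 218), (280, 220), (281, 209)]
w3 cam [ 584.49963588 -253.86574604  272.93598381]
```

Run:
```python
from stem import *
import pickle
f,s,S=pickle.load(open('w4.pkl','rb'))
R=Ro.from_euler('xyz',S['tcp_rot'])
for zo in (18.9,):
  for v in (270,327.3,374.5): print('w4',v,R.inv().apply(ray(f,322.5,v,S['eef_pos'][2]-zo+32)-S['eef_pos']).round(2))
f3=pickle.load(open('w3.pkl','rb'))
T=np.array([647.5,-217.7,0]);R3=Ro.from_euler('xyz',[np.pi,0,-2.62])
for v in (210,242.7,271.7,274.7): w=ray(f3,322.5,v,36);print('w3',v,w.round(2),R3.inv().apply(w-T).round(2))
```

```text
w4 270 [ 22.96   0.1  -13.1 ]
w4 327.3 [  0.86   0.13 -13.1 ]
w4 374.5 [-18.94   0.16 -13.1 ]
w3 210 [ 629.42 -227.97   36.  ] [ 20.79   0.1  -36.  ]
w3 242.7 [ 647.33 -217.69   36.  ] [  0.14   0.1  -36.  ]
w3 271.7 [ 663.96 -208.13   36.  ] [-19.04   0.09 -36.  ]
w3 274.7 [ 665.72 -207.12   36.  ] [-21.07   0.09 -36.  ]
```

Bar measured at 41.9 mm (true 42), so the dial axis sits at tool (+2.0, +0.1). The stem is at (507.1,277.8) with yaw about -0.19, which fits the hob position and the 0.5 rad allowance.

```bash
python3 -c "
from h import *
moves([509.0,277.3,112],2.952)"
```

```text
at [570.9 266.5 158.5] [3.142 0.    2.982] | total dp [1.571 0.022 1.163] turn [0.   0.   0.29] F [ 0.1 -0.8 -0.1] t 12.42 op 0.135 gf 61.7
```

play_rows:
  rows:
    - {"dp":[0.3,0.02,0],"turn":[0,0,0],"fingers":1.0}
    - {"dp":[0.5,0,0],"turn":[0,0,0],"fingers":1.0}
    - {"dp":[0.5,0,0.2],"turn":[0,0,0],"fingers":1.0}
    - {"dp":[0.27,0,0.3],"turn":[0,0,0],"fingers":1.0}
    - {"dp":[0,0,0.3],"turn":[0,0,0.29],"fingers":1.0}

```text
clock: 12.83
eef_pos: [506.0, 277.6, 126.3]
tcp_rot: [-3.141, -0.001, 2.952]
contact_force: [0.3, -0.8, 0.1]
opening: 0.142
grasp_force: 61.7
```

play_rows:
  rows:
    - {"dp":[0,0,0.25],"turn":[0,0,0],"fingers":1.0}
    - {"dp":[0,0,0.1],"turn":[0,0,0],"fingers":1.0}
    - {"dp":[0,0,0],"turn":[0,0,0],"fingers":1.0}
    - {"dp":[0,0,0],"turn":[0,0,0],"fingers":1.0}
    - {"dp":[0,0,0],"turn":[0,0,0],"fingers":1.0}

```text
clock: 13.25
eef_pos: [509.6, 277.5, 113.0]
tcp_rot: [3.141, 0.001, 2.95]
contact_force: [0.9, -0.2, -0.9]
opening: 0.145
grasp_force: 61.7
```

```bash
python3 -c "
from h import *
s=r.sense();moves([509.0,277.3,104],2.952);print(s['wrist_torque'])
f=grab('scene','s5.png');t=grab('top')
cv2.imwrite('pics/s5c.png',np.hstack([cv2.resize(f['pixels'][260:360,355:455,::-1],(400,400),interpolation=cv2.INTER_CUBIC),cv2.resize(t['pixels'][130:290,330:490,::-1],(400,400),interpolation=cv2.INTER_CUBIC)]))"
```

```text
at [509.6 277.5 113. ] [3.141e+00 1.000e-03 2.950e+00] | total dp [ 0.015 -0.008  0.225] turn [ 0.005  0.006 -0.018] F [ 0.9 -0.2 -0.9] t 13.25 op 0.145 gf 61.7
[-0.03154427  0.01410311  0.01021565]
```

View pics/s5c.png

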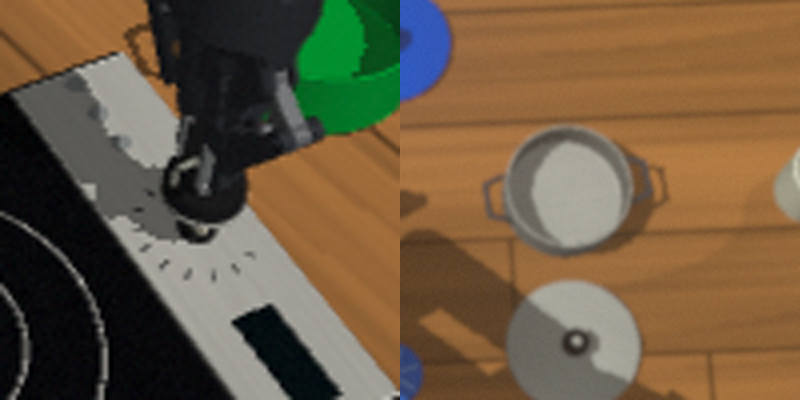

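Left crop: the dial is poised over the stem at (195,225). Right crop: the lid lies knob-up at (574,340) and the pot is empty. Inserting by feel.

play_rows:
  rows:
    - {"dp":[0.01,0,0.1],"turn":[0,0,0],"fingers":1.0}
    - {"dp":[0,0,0.08],"turn":[0,0,0],"fingers":1.0}
    - {"dp":[0,0,0.05],"turn":[0,0,0],"fingers":1.0}
    - {"dp":[0,0,0.03],"turn":[0,0,0],"fingers":1.0}
    - {"dp":[0,0,0],"turn":[0,0,0],"fingers":1.0}

```text
clock: 13.77
eef_pos: [508.4, 277.3, 101.6]
tcp_rot: [-3.141, -0.001, 2.95]
contact_force: [-0.5, -0.3, -0.6]
opening: 0.142
grasp_force: 61.7
```

play_rows:
  rows:
    - {"dp":[0,0,0.03],"turn":[0,0,0],"fingers":1.0}
    - {"dp":[0,0,0.03],"turn":[0,0,0],"fingers":1.0}
    - {"dp":[0,0,0],"turn":[0,0,0],"fingers":1.0}

```text
clock: 14.02
eef_pos: [508.6, 277.4, 99.5]
tcp_rot: [-3.141, -0.0, 2.95]
contact_force: [0.1, -0.4, -0.1]
opening: 0.14
grasp_force: 61.7
```

play_rows:
  rows:
    - {"dp":[0,0,0.04],"turn":[0,0,0],"fingers":1.0}
    - {"dp":[0,0,0.04],"turn":[0,0,0],"fingers":1.0}
    - {"dp":[0,0,0.04],"turn":[0,0,0],"fingers":1.0}
    - {"dp":[0,0,0],"turn":[0,0,0],"fingers":1.0}

```text
clock: 14.35
eef_pos: [508.5, 277.3, 94.5]
tcp_rot: [-3.141, -0.0, 2.95]
contact_force: [0.3, -0.2, 0.8]
opening: 0.14
grasp_force: 61.7
```

play_rows:
  rows:
    - {"dp":[0,0,0.04],"turn":[0,0,0],"fingers":1.0}
    - {"dp":[0,0,0.03],"turn":[0,0,0],"fingers":1.0}
    - {"dp":[0,0,0],"turn":[0,0,0],"fingers":1.0}

```text
clock: 14.6
eef_pos: [508.5, 277.3, 91.8]
tcp_rot: [-3.141, -0.0, 2.95]
contact_force: [-0.3, -0.9, -1.1]
opening: 0.141
grasp_force: 61.7
```

play_rows:
  rows:
    - {"dp":[0,0,0.03],"turn":[0,0,0],"fingers":1.0}
    - {"dp":[0,0,0.02],"turn":[0,0,0],"fingers":1.0}
    - {"dp":[0,0,0],"turn":[0,0,0],"fingers":1.0}

```text
clock: 14.85
eef_pos: [508.8, 277.5, 90.2]
tcp_rot: [3.141, 0.0, 2.95]
contact_force: [-0.9, 0.0, 3.5]
opening: 0.144
grasp_force: 62.2
```

play_rows:
  rows:
    - {"dp":[0,0,0.02],"turn":[0,0,0],"fingers":1.0}
    - {"dp":[0,0,0.02],"turn":[0,0,0],"fingers":1.0}
    - {"dp":[0,0,0],"turn":[0,0,0],"fingers":1.0}

```text
clock: 15.1
eef_pos: [508.8, 277.5, 88.7]
tcp_rot: [3.141, 0.0, 2.95]
contact_force: [-1.4, -0.1, 6.5]
opening: 0.142
grasp_force: 62.4
```

play_rows:
  rows:
    - {"dp":[0,0,0.02],"turn":[0,0,0],"fingers":1.0}
    - {"dp":[0,0,0.02],"turn":[0,0,0],"fingers":1.0}
    - {"dp":[0,0,0.015],"turn":[0,0,0],"fingers":1.0}
    - {"dp":[0,0,0],"turn":[0,0,0],"fingers":1.0}
    - {"dp":[0,0,0],"turn":[0,0,0],"fingers":1.0}

```text
clock: 15.52
eef_pos: [508.8, 277.5, 86.7]
tcp_rot: [3.141, 0.0, 2.95]
contact_force: [-1.0, -1.0, 7.2]
opening: 0.141
grasp_force: 62.6
```

play_rows:
  rows:
    - {"dp":[0,0,0],"turn":[0,0,0],"fingers":1.0}

```text
clock: 15.6
eef_pos: [508.9, 277.5, 86.7]
tcp_rot: [3.141, 0.0, 2.95]
contact_force: [-1.6, -1.1, 7.1]
opening: 0.147
grasp_force: 62.6
```

play_rows:
  rows:
    - {"dp":[0,0,0.01],"turn":[0,0,0],"fingers":1.0}
    - {"dp":[0,0,0],"turn":[0,0,0],"fingers":1.0}
    - {"dp":[0,0,0],"turn":[0,0,0],"fingers":1.0}

```text
clock: 15.85
eef_pos: [508.9, 277.5, 86.4]
tcp_rot: [3.141, 0.0, 2.95]
contact_force: [-1.9, 0.5, 6.4]
opening: 0.139
grasp_force: 62.7
```

```bash
python3 -c "
from stem import *
import pickle
F=[]
f=grab('wrist')
for i in range(4): F.append(r.sense()['contact_force'][2]);grab('wrist')
s=r.sense();print(np.round(F,1),s['eef_pos'],s['wrist_torque'],s['clock'])
R=Ro.from_euler('xyz',s['tcp_rot']);g=f['pixels'].mean(2)[:,318:327].mean(1)
e=np.where(g>120)[0];e=e[e>300];print(e.min(),e.max())
for v in (e.min()-.5,e.max()+.5): print(R.inv().apply(ray(f,322.5,v,s['eef_pos'][2]-18.9+32)-s['eef_pos']))
"
```

```text
[8.1 7.6 7.4 7.8] [508.87244145 277.52050914  86.35377477] [-0.10852778  0.28933408  0.00594108] 16.1
328 430
[  0.82250868   0.15307219 -13.10028288]
[-44.49272473   0.16145058 -13.08226519]
```

play_rows:
  rows:
    - {"dp":[0,0,0.01],"turn":[0,0,0],"fingers":1.0}
    - {"dp":[0,0,0],"turn":[0,0,0],"fingers":1.0}
    - {"dp":[0,0,0],"turn":[0,0,0],"fingers":1.0}

```text
clock: 16.35
eef_pos: [508.8, 277.5, 86.0]
tcp_rot: [3.141, 0.0, 2.95]
contact_force: [-1.7, -0.6, 8.2]
opening: 0.14
grasp_force: 62.7
```

```bash
python3 -c "
from h import *
F=[]
for i in range(6): grab('wrist');s=r.sense();F.append(s['contact_force'][2])
print(np.round(F,1),s['eef_pos'],s['qvel'].round(3))
"
```

```text
[7.4 8.4 8.  7.6 7.8 7.9] [508.85079673 277.50977033  85.97421275] [-0.001 -0.001  0.    -0.001 -0.002 -0.001]
```

play_rows:
  rows:
    - {"dp":[0,0,0.01],"turn":[0,0,0],"fingers":1.0}
    - {"dp":[0,0,0],"turn":[0,0,0],"fingers":1.0}
    - {"dp":[0,0,0],"turn":[0,0,0],"fingers":1.0}

```text
clock: 16.9
eef_pos: [508.9, 277.5, 85.7]
tcp_rot: [3.141, 0.0, 2.95]
contact_force: [-2.5, -1.3, 8.5]
opening: 0.145
grasp_force: 62.9
```

```bash
python3 -c "
from h import *
F=[]
for i in range(6): grab('wrist');s=r.sense();F.append(s['contact_force'][2])
print(np.round(F,1),s['eef_pos'],s['grasp_force'])
"
```

```text
[9.8 8.5 8.8 8.9 8.3 7.8] [508.84507389 277.53292858  85.66044447] 62.89857029914856
```

```bash
python3 -c "
from rig import r
print(r.sign_off())"
```

```text
the job is handed in; nothing more can be done
None
```

I handed the job in at about 17 s with the dial fully on the stem and still held pressed down, by force and height about 4.7–5 mm of its 5 mm travel. The lid lies knob up on the table on the robot's side of the pot, and I touched nothing else.

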